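Snap the lid on the red screw tub

TASK

Close the red screw tub: pick up the red lid from the blue work mat by its knob, set it on the red tub and press it straight down until it snaps fully home and sits level on the rim all round. Leave the green lid where it lies, then let go.

Things in the scene. Friction and masses are not known exactly. Their poses are not given: they have to be found in the camera images.
- lid_red: Loose round red lid, 50 to 100 g, on the 2 mm blue mat, knob up. From below: tapered plug 24 mm high (diameter 60 at the foot, 81 at 16 mm up), flat disc 112 mm across and 5 mm thick (top face z = 29 mm), black upright cylindrical knob 30 mm across, 32 mm tall (top z = 61 mm). Origin: centre of the plug's underside; z up.
- tub_red: Open red tub fixed to the bench, 80 mm high, rim 112 mm outside, 96 inside, screws in it. Four steel spring pins in the mouth hold a loosely laid lid 6 to 9 mm too high; about 6 to 14 N straight down snaps it home, disc flat on the rim, and it stays: its origin is then 56 mm above the tub's. The taper centres a lid up to 5 mm off. Origin: centre of the underside; z up.
- lid_green: Loose green lid of the same shape and size, also on the blue mat; not to be used. Origin: centre of its plug's underside; z up.
- tub_green: Open green tub, fixed to the bench, same shape and size as the red one; stays open. A third tub, grey, stands in the same row; any of the three may be in any place. Origin: centre of its underside; z up.
There are look-alikes about, which are no part of the job. Leave any purple look-alike of the lid_red alone.

How it is judged:
By the outcome, as a careful person would: the job done as asked, in the order asked, and still so for the second after the job is handed in, with the robot touching nothing.
It also fails if it takes over 42 s, if anything falls off the work surface, if the arm or the gripper's body presses on something with over 40 N, if the wrist force passes 120 N, or if a joint passes its speed limit or range.

ROBOT

A 6-joint arm with a two-finger parallel gripper is mounted at the origin on the work surface. World frame = base frame: x ahead of the robot, y to its left, z up, the work surface at z = 0. Lengths are in mm, angles in rad, forces in N, time in s.
With the tool pointing down it reaches from about 150 to 775 mm from the base axis. Payload 6.1 kg.
Tool frame: the origin (TCP) lies midway between the tips of the shut fingers; the grasp point (between the pads) lies 19 mm behind it (manip.pinch_z is the z of the grasp point in the tool frame, in mm); z points along the fingers, y is the line along which they close (so a half turn about z gives the same grasp; the last joint's range is limited). The gripper opens to 85 mm and grips with 20 to 120 N. Pads are 22 mm wide; open, the fingers measure 114 mm over their backs; the gripper's body (76 mm by 85 mm) begins 54 mm behind the grasp point. The pads swing forward as they close: fully open they stand 13 mm farther back than shut.
Start: joints at [-1.237, 0.126, -0.04, 1.405, 0, 1.571], TCP at [172.002, -496.008, 201.595] pointing down, gripper open.
Joint ranges: [-2.72, 2.72], [-0.95, 1.95], [-1.27, 1.35], [-1.78, 2.02], [-1.46, 1.47], [-3.14, 3.14]. Speed limits (rad/s): [2.39, 2.39, 3.01, 3.14, 3.14, 3.14].

INTERFACE

Orientations are given as a unit quaternion [x, y, z, w].
In Python, from rig import manip gives the robot as it stands.
- The arm moves only by the tool drive_tool, never from a script. Its argument "rows" is one flat list of numbers, 4 for each row, row after row: the shift along the world's x, y, z in cm, then the turn about the world's z in rad. In form: [x, y, z, spin, x, y, z, spin, ...]. A call has 1 to 10 rows; each row is the pose to reach, as a shift and turn from the pose commanded when the call began; what a row does not reach only later rows make up. A row lasts 1/10 s, in which the tool goes at most 50 mm and 8.59 degrees, less where a joint would pass 70% of its speed; a pose out of reach is approached as far as the arm can. A call with a gripper value outside its range is refused whole. "hand" is the finger opening in cm, from 0 to 8.54, set as the call begins (left out, the last holds). The fingers move at their own pace and stop on an object; "squeeze" is the grip in N (left out, the last holds). Time passes only in rows, so rows that repeat a pose let the fingers close. It gives the time, the measured TCP pose, the force, the opening and the grip force at its end, in the units of the state.
- manip.read_state(): the state, without advancing time (a new reading comes with each control period).
- manip.capture(name): name is "scene" or "top" or "wrist"; returns the picture (480x640x3 uint8, blue, green, red); there is no depth.
- manip.camera_params(name): a dict with "vertical_fov" (degrees; the focal length in pixels is half the picture's height over the tangent of half this angle, whatever the lens; pixels are square), "cx", "cy" (the principal point, pixels), "R" (3x3) and "t" (3): a world point X has camera coordinates R X + t; the wrist camera has in their place "mount" (4x4, takes a point from camera to tool coordinates, whose origin is the TCP and whose axes are the flange's). Camera axes: x right, y down, z forward; pixel columns grow to the right and rows downward; lengths in mm; the calibration is good to about 2 mm. A picture is of the moment at which its call begins: read the wrist's pose just before it. camera_params takes no time and is no camera call.
- manip.hand_in(): hands the job in; it is judged then, once.
The state is a dict: "clock": time; "qpos": joint angles; "dq": joint speeds; "joint_efforts": joint torques, N m; "ee_pos": TCP position; "tool_rot": TCP orientation; "ft_force": force on the tool from outside, world axes, zero at the start; "moment": the same for the moment, N m; "finger_gap": finger opening in mm; "finger_force": force on a finger pad.
Only numpy, scipy, OpenCV 4.12 (cv2) and the standard library are available. Lean on these libraries where they do the work, as an engineer would, in place of code of your own. Each camera call takes 0.05 s, during which the arm holds its last target. There are 200 camera calls.

## Working session

There is one attempt and no reset: what is moved stays moved. The work goes in short steps, Python scripts to look and compute and a tool call to move; the robot and the scene stay as the last step left them, time stands still between calls to the robot, and variables do not carry over. Pictures are saved under pics/ and viewed, at most 10 in all, crops included, and the job is handed in when it is done.

Besides the shell and the picture viewer there is one more tool, called after ">>>" as name(argument=value, ...), one argument or row to a line, values as JSON. drive_tool: Moves the arm, as the interface text tells. Its arguments: {"type":"object","properties":{"rows":{"type":"array","items":{"type":"number"}},"hand":{"type":"number"},"squeeze":{"type":"number"}},"required":["rows"]}

```bash
mkdir -p pics
python3 - <<'E'
from rig import manip
import cv2
for n in ("top","scene"):
    cv2.imwrite(f"pics/{n}0.png",manip.capture(n)); print(n,manip.camera_params(n))
print(manip.camera_params("wrist"),manip.pinch_z); print(manip.read_state())
E
```

```text
top {'vertical_fov': 42.816210556284084, 'cx': 312.672154631796, 'cy': 239.64058602528144, 'R': array([[-0.01744136, -0.99984215, -0.0033875 ],
       [-0.99829396,  0.01760297, -0.05567137],
       [ 0.05572221,  0.00241074, -0.9984434 ]]), 't': array([-105.72252351,  420.66138794, 1712.95171256])}
scene {'vertical_fov': 55.172081339916325, 'cx': 315.58830095535023, 'cy': 241.54717198027032, 'R': array([[ 3.95083184e-04,  9.99974919e-01,  7.07142352e-03],
       [ 8.59264638e-01,  3.27778147e-03, -5.11520809e-01],
       [-5.11531158e-01,  6.27831744e-03, -8.59241792e-01]]), 't': array([ 134.28617288, -351.29183519, 1302.23554967])}
{'vertical_fov': 65.56094096478957, 'cx': 325.97204911729733, 'cy': 240.61682312882115, 'mount': array([[-4.61301064e-04, -9.66196098e-01, -2.57807851e-01,
         6.41133971e+01],
       [ 9.99999494e-01, -6.76275969e-04,  7.45184334e-04,
         7.16801069e-01],
       [-8.94343450e-04, -2.57807377e-01,  9.66195920e-01,
        -1.72072344e+02],
       [ 0.00000000e+00,  0.00000000e+00,  0.00000000e+00,
         1.00000000e+00]])} -18.700000000000003
{'clock': 0.1, 'qpos': array([-1.23698998e+00,  1.26311615e-01, -4.04911591e-02,  1.40544514e+00,
       -4.19486199e-05,  1.57080244e+00]), 'dq': array([ 0.00039804,  0.00020342,  0.00409972,  0.00045503, -0.00194792,
        0.00091812]), 'joint_efforts': array([ 3.07572518e-04, -4.36901629e+01,  3.53607130e+01,  1.36770587e-02,
        1.07948586e-05,  8.23582866e-06]), 'ee_pos': array([ 171.8594424 , -495.62320202,  200.9178892 ]), 'tool_rot': array([ 9.86104213e-01,  1.66126317e-01, -1.41260348e-04, -7.12221295e-04]), 'ft_force': array([ 0.8257069 , -0.3456844 , -0.51789858]), 'moment': array([-0.03105321,  0.01599761, -0.0126058 ]), 'finger_force': 0.0, 'finger_gap': 85.19493678510881}
```

View pics/top0.png

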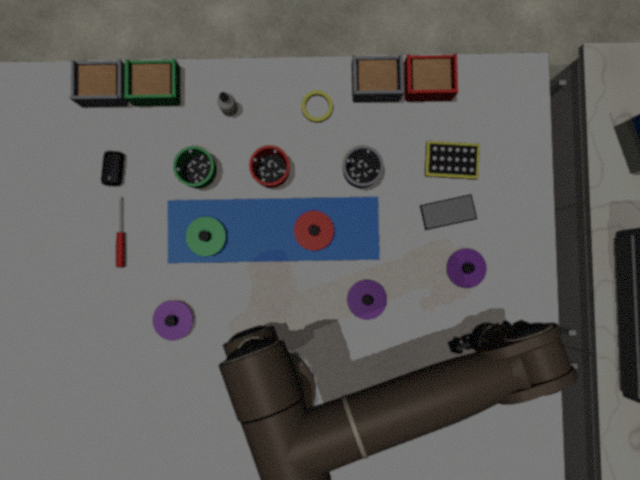

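View pics/scene0.png

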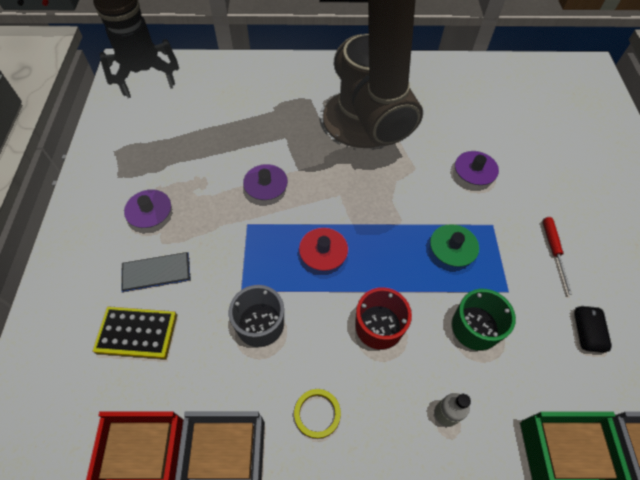

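Top view: red lid at about (314,231) and green lid at (206,236), both on the mat. The tubs are green (195,167), red (270,166) and grey (362,166). The three purple lids lie off the mat. The scene view agrees: red lid (323,250), red tub (384,318).

```bash
cat > h.py <<'E'
from rig import manip
import cv2, numpy as np
from scipy.spatial.transform import Rotation as Ro
def cam(n,st=None):
    p=manip.camera_params(n); f=240/np.tan(np.radians(p["vertical_fov"]/2))
    if n=="wrist":
        M=np.array(p["mount"]); Rt=Ro.from_quat(st["tool_rot"]).as_matrix()
        Rcw=Rt@M[:3,:3]; o=Rt@M[:3,3]+st["ee_pos"]
    else: Rcw=p["R"].T; o=-Rcw@p["t"]
    return f,p["cx"],p["cy"],Rcw,o
def onplane(c,uv,z):
    f,cx,cy,R,o=c; uv=np.atleast_2d(uv).astype(float)
    d=np.c_[(uv-[cx,cy])/f,np.ones(len(uv))]@R.T
    return o+d*((z-o[2])/d[:,2])[:,None]
def redmask(im):
    h=cv2.cvtColor(im,cv2.COLOR_BGR2HSV)
    return (((h[...,0]<8)|(h[...,0]>172))&(h[...,1]>120)&(h[...,2]>50)).astype(np.uint8)*255
def blobs(im,amin=300):
    cs,_=cv2.findContours(redmask(im),cv2.RETR_EXTERNAL,cv2.CHAIN_APPROX_NONE)
    return [c[:,0] for c in cs if cv2.contourArea(c)>amin]
def circle(c,cont,z):
    P=onplane(c,cv2.convexHull(cont.astype(np.int32))[:,0],z)[:,:2].astype(np.float32)
    (x,y),r=cv2.minEnclosingCircle(P); e=cv2.fitEllipse(onplane(c,cont,z)[:,:2].astype(np.float32))
    return np.round([x,y,2*r,*e[0],*e[1]],1)
E
python3 - <<'E'
from h import *
for n in ("top","scene"):
    im=cv2.imread(f"pics/{n}0.png"); c=cam(n); print(n,c[4])
    for b in blobs(im): print(b.mean(0).round(),len(b),"z31",circle(c,b,31),"z80",circle(c,b,80))
E
```

```text
top [ 322.65032226 -117.24019846 1733.34599265]
[314. 230.] 108 z31 [ 443.9 -116.1  108.5  444.1 -116.2  105.6  106.1] z80 [ 440.4 -116.2  105.3  440.6 -116.2  102.5  103. ]
[270. 166.] 111 z31 [627.4   4.3 114.8 627.9   4.5 108.4 112.6] z80 [618.7   0.8 111.5 619.1   1.  105.3 109.3]
[431.  74.] 172 z31 [ 882.  -457.2  175.3  881.  -456.7  123.5  168.7] z80 [ 865.9 -447.4  170.3  864.9 -447.   119.9  163.8]
scene [ 967.93365585 -141.30719515  938.29252953]
[135. 446.] 524 z31 [ 857.6 -466.7  186.6  859.4 -464.2  124.9  164.8] z80 [ 863.6 -449.1  176.5  865.3 -446.8  118.1  155.9]
[381. 319.] 176 z31 [612.8   5.6 138.  609.5   6.2 111.6 135.3] z80 [632.   -2.3 130.6 628.8  -1.8 105.6 128. ]
[323. 249.] 124 z31 [ 446.1 -118.1  109.4  446.1 -117.7  106.2  107. ] z80 [ 474.3 -119.3  103.5  474.3 -119.   100.4  101.3]
[553. 237.] 87 z31 [409.4 415.3 105.3 408.1 416.   26.2 121.3] z80 [439.6 385.2  99.6 438.3 385.9  24.8 114.8]
```

>>> drive_tool(
  rows=[2.7,3.8,0,0,5.5,7.6,0,0,8.2,11.4,0,0,10.9,15.2,0,0,13.6,19,0,0,16.4,22.7,0,0,19.1,26.5,0,0,21.8,30.3,0,0,24.5,34.1,0,0,27.3,37.9,0,0],
  hand=8.54,
  squeeze=60,
)

```text
clock: 1.1
ee_pos: [445.5, -115.1, 201.5]
tool_rot: [0.986, 0.166, -0.0, 0.0]
ft_force: [-0.1, -1.0, 0.5]
finger_gap: 85.4
finger_force: 0.0
```

>>> drive_tool(
  rows=[0,0,-1.5,0,0,0,-3,0,0,0,-3,0,0,0,-3,0],
)

```text
clock: 1.5
ee_pos: [444.6, -116.9, 171.5]
tool_rot: [0.986, 0.166, -0.0, -0.0]
ft_force: [0.8, -0.7, 1.0]
finger_gap: 85.7
finger_force: 0.0
```

```bash
cat > look.py <<'E'
from h import *
import sys
name,zs=sys.argv[1],[float(a) for a in sys.argv[2:]]
st=manip.read_state(); im=manip.capture("wrist"); cv2.imwrite(f"pics/{name}.png",im)
c=cam("wrist",st); print(st["clock"],st["ee_pos"].round(1),st["qpos"].round(2),"gap",round(st["finger_gap"],1),"cam",c[4].round())
for b in blobs(im,1500):
    print(b.mean(0).round(),[(z,circle(c,b,z).tolist()) for z in zs])
E
python3 look.py w1 31
```

```text
1.5 [ 444.6 -116.9  171.5] [-0.26  0.01 -0.23  1.33 -0.    2.55] gap 85.7 cam [506. -97. 344.]
[324. 216.] [(31.0, [443.9, -116.2, 110.5, 444.0, -116.3, 109.2, 109.3])]
[257.  10.] [(31.0, [584.0, -15.2, 76.2, 576.6, -18.1, 19.7, 80.2])]
```

View pics/w1.png

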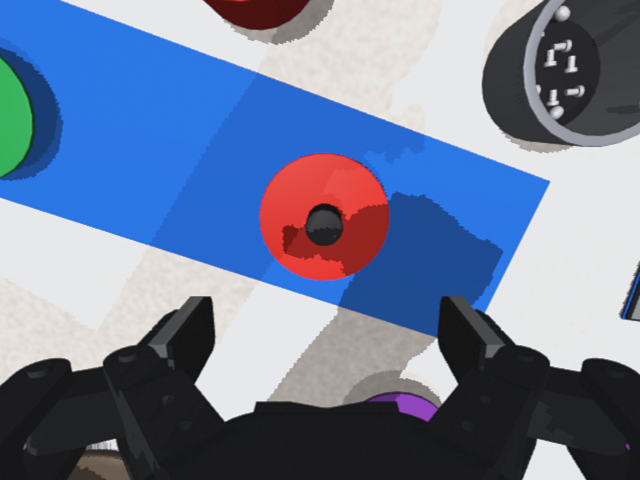

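The red lid (324,216) measures 109 mm and is centred at (444,-116.3), in line with the top view. Its knob is at (324,224), between the fingers. Descending.

>>> drive_tool(
  rows=[0,0,-3,0,0,0.1,-7,0,0,0.1,-10,0,0,0.1,-12,0,0,0.1,-13,0,0,0.1,-13.4,0,0,0.1,-13.4,0],
)

```text
clock: 2.25
ee_pos: [445.4, -116.4, 38.2]
tool_rot: [0.986, 0.166, 0.0, 0.0]
ft_force: [0.4, 0.3, 0.5]
finger_gap: 85.5
finger_force: 0.0
```

>>> drive_tool(
  rows=[0,0,0,0,0,0,0,0,0,0,0,0,0,0,0,0,0,0,0,0,0,0,0,0,0,0,0,0,0,0,0,0],
  hand=2.0,
  squeeze=60,
)

```text
clock: 3.05
ee_pos: [445.0, -116.0, 37.6]
tool_rot: [0.986, 0.166, -0.0, -0.0]
ft_force: [0.4, 0.0, 0.1]
finger_gap: 20.3
finger_force: 0.0
```

The fingers shut to 20 mm with no force, so the knob isn't between them. Looking.

```bash
python3 look.py w2 31
```

```text
3.05 [ 445.  -116.    37.6] [-0.25  0.06 -0.48  1.03  0.    2.55] gap 20.3 cam [506. -96. 210.]
[326. 346.] [(31.0, [406.1, -130.1, 39.7, 405.0, -130.9, 30.0, 34.5])]
[324. 251.] [(31.0, [444.2, -116.1, 110.3, 452.7, -113.0, 91.9, 110.0])]
```

View pics/w2.png

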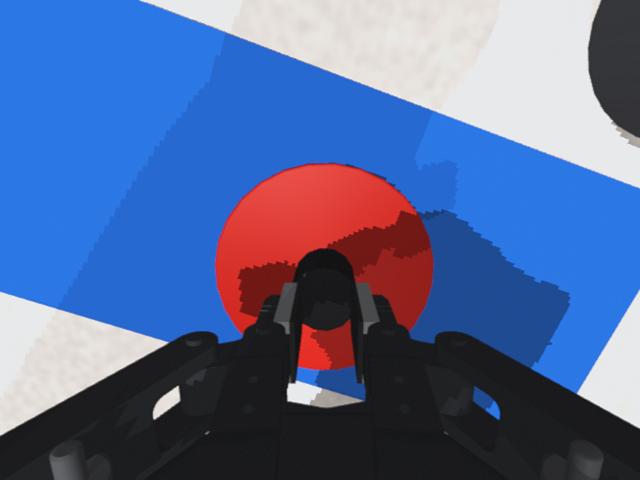

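The knob (325,290) is between the fingers with a visible gap of a few pixels on each side. They simply stopped at the 2 cm I commanded, so I'll close further.

>>> drive_tool(
  rows=[0,0,0,0,0,0,0,0,0,0,0,0,0,0,0,0,0,0,0,0,0,0,0,0],
  hand=0,
  squeeze=60,
)

```text
clock: 3.7
ee_pos: [445.0, -116.0, 37.6]
tool_rot: [0.986, 0.166, -0.0, 0.0]
ft_force: [0.4, 0.8, -0.0]
finger_gap: -0.3
finger_force: 0.0
```

```bash
python3 look.py w3 31; python3 -c "
import cv2;im=cv2.imread('pics/w3.png')[200:420,180:480];cv2.imwrite('pics/w3c.png',cv2.convertScaleAbs(cv2.resize(im,None,fx=2.5,fy=2.5),alpha=1.8,beta=30))"
```

```text
3.7 [ 445.  -116.    37.6] [-0.26  0.06 -0.48  1.03 -0.    2.55] gap -0.3 cam [506. -96. 210.]
[324. 259.] [(31.0, [443.9, -116.2, 110.7, 449.8, -114.1, 97.0, 110.6])]
```

View pics/w3c.png

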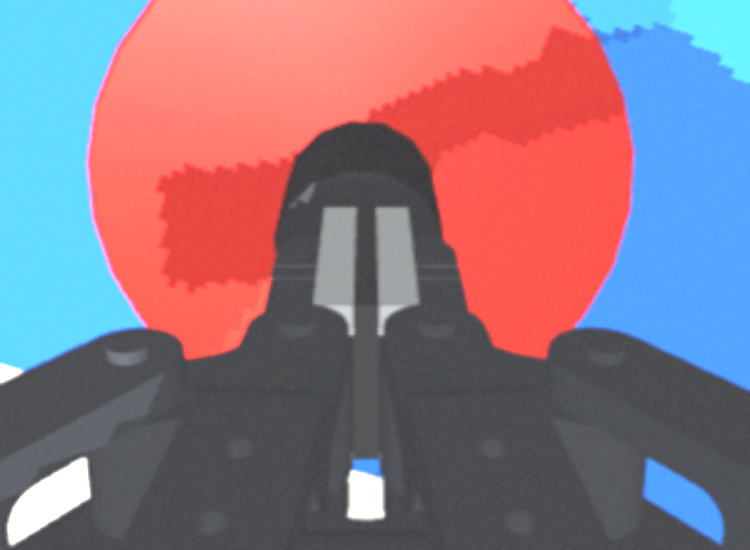

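The fingers shut fully and lie in front of the knob top (about (326,283)), so they must be above the knob. At the pads' front edge, that pixel puts the tips near z≈75 rather than the reported 37. I'll check with the fixed camera.

Run:
```python
from h import *
im=manip.capture("scene"); cv2.imwrite("pics/s1.png",im)
f,cx,cy,R,o=cam("scene")
def px(P): c=(np.array(P)-o)@R; return (cx+f*c[0]/c[2],cy+f*c[1]/c[2])
for P in ([445,-116,37.6],[445,-116,75],[444,-116,63],[444,-116,31]): print(P,np.round(px(P),1))
cv2.imwrite("pics/s1c.png",cv2.convertScaleAbs(cv2.resize(im[150:300,250:400],None,fx=4,fy=4),alpha=1.8,beta=30))
```

```text
[445, -116, 37.6] [323.8 246.6]
[445, -116, 75] [324.2 238.1]
[444, -116, 63] [324.1 240.5]
[444, -116, 31] [323.8 247.7]
```

View pics/s1c.png

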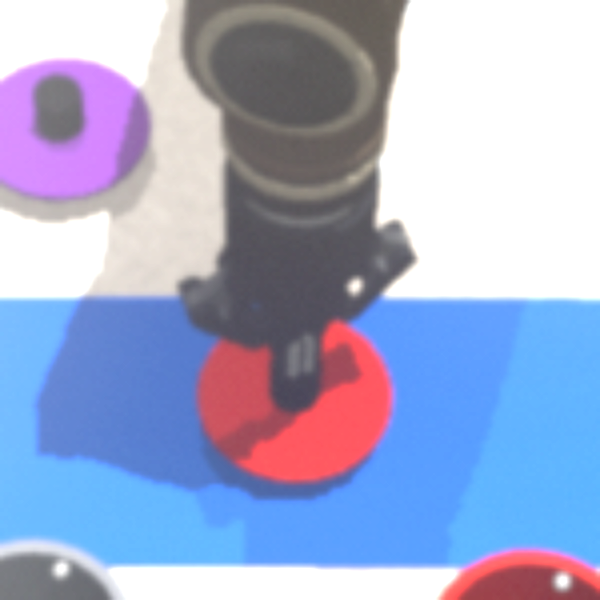

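The scene crop agrees. The pad tips end at crop (300,375), on top of the knob, at about z 66–75, so the real tips sit some 30–37 mm behind the reported TCP. I'll probe gently on the knob top (z 63) to get the offset.

>>> drive_tool(
  rows=[0,0,-0.1,0,0,0,-0.2,0,0,0,-0.2,0],
)

```text
clock: 4.1
ee_pos: [444.8, -116.0, 35.4]
tool_rot: [0.986, 0.166, -0.0, -0.0]
ft_force: [-0.0, 0.5, 1.1]
finger_gap: 0.0
finger_force: 0.0
```

>>> drive_tool(
  rows=[0,0,-0.1,0,0,0,-0.2,0,0,0,-0.2,0],
)

```text
clock: 4.4
ee_pos: [444.9, -116.0, 33.5]
tool_rot: [0.986, 0.166, -0.0, -0.0]
ft_force: [0.2, 0.9, -0.1]
finger_gap: -0.2
finger_force: 0.0
```

>>> drive_tool(
  rows=[0,0,-0.1,0,0,0,-0.2,0,0,0,-0.2,0],
)

```text
clock: 4.7
ee_pos: [445.2, -116.1, 33.3]
tool_rot: [0.986, 0.166, 0.001, 0.0]
ft_force: [-5.1, 1.6, 14.8]
finger_gap: -0.2
finger_force: 7.4
```

>>> drive_tool(
  rows=[0,0,-0.1,0,0,0,-0.2,0,0,0,-0.2,0],
)

```text
clock: 5.0
ee_pos: [445.5, -116.2, 33.3]
tool_rot: [0.986, 0.166, 0.001, 0.001]
ft_force: [-10.7, 2.4, 30.0]
finger_gap: -0.2
finger_force: 15.6
```

>>> drive_tool(
  rows=[0,0,-0.1,0,0,0,-0.2,0,0,0,-0.2,0],
)

```text
clock: 5.3
ee_pos: [445.8, -116.3, 33.2]
tool_rot: [0.986, 0.166, 0.002, 0.001]
ft_force: [-17.9, 5.2, 47.6]
finger_gap: -0.1
finger_force: 23.7
```

Contact came at reported z = 33.3 with the knob top at 63, so the tips are 29.7 mm higher than the state says. I'll back off, open, then descend to reported z≈6.

>>> drive_tool(
  rows=[0,0,1,0,0,0,3,0,0,0,4,0,0,0,4,0,0,0,4,0,0,0,4,0,0,0,4,0,0,0,4,0],
  hand=8.54,
)

```text
clock: 6.1
ee_pos: [444.6, -115.9, 66.9]
tool_rot: [0.986, 0.166, -0.001, -0.0]
ft_force: [-0.7, 0.3, 0.1]
finger_gap: 85.2
finger_force: 0.0
```

```bash
python3 look.py w4 31
```

```text
6.1 [ 444.6 -115.9   66.9] [-0.26  0.04 -0.43  1.1   0.    2.55] gap 85.2 cam [506. -96. 239.]
[325. 250.] [(31.0, [444.0, -116.2, 110.5, 444.0, -116.2, 109.3, 109.7])]
```

>>> drive_tool(
  rows=[-0.05,0,-2,0,-0.05,0,-4,0,-0.05,0,-5,0,-0.05,0,-5.2,0,-0.05,0,-5.2,0],
)

```text
clock: 6.65
ee_pos: [444.5, -116.0, 15.6]
tool_rot: [0.986, 0.166, -0.0, -0.0]
ft_force: [0.0, 0.1, -0.0]
finger_gap: 85.5
finger_force: 0.0
```

>>> drive_tool(
  rows=[0,0,-0.3,0,0,0,-0.6,0,0,0,-1,0,0,0,-1,0],
)

```text
clock: 7.05
ee_pos: [444.2, -115.9, 5.2]
tool_rot: [0.986, 0.166, -0.0, -0.0]
ft_force: [0.1, 0.6, 0.2]
finger_gap: 85.3
finger_force: 0.0
```

>>> drive_tool(
  rows=[0,0,0,0,0,0,0,0,0,0,0,0,0,0,0,0,0,0,0,0,0,0,0,0,0,0,0,0,0,0,0,0],
  hand=2.0,
  squeeze=70,
)

```text
clock: 7.85
ee_pos: [444.9, -116.1, 6.0]
tool_rot: [0.986, 0.166, 0.0, 0.0]
ft_force: [-0.4, 0.1, 5.0]
finger_gap: 28.1
finger_force: 69.0
```

The knob is gripped (28 mm, 69 N). I'll lift, then stop short of the tub to see its rim past the lid.

>>> drive_tool(
  rows=[0,0,1,0,0,0,3,0,0,0,6,0,0,0,10,0,1,1,14,0,3,3,18,0,5,5.5,21,0,6.5,7.5,22.4,0,7.2,8.1,22.4,0,7.2,8.1,22.4,0],
)

```text
clock: 8.85
ee_pos: [516.7, -34.4, 228.8]
tool_rot: [0.986, 0.167, -0.001, -0.0]
ft_force: [-0.6, -0.4, -1.1]
finger_gap: 28.1
finger_force: 69.1
```

```bash
python3 look.py w5 80
```

```text
8.85 [516.7 -34.4 228.8] [-0.07  0.12  0.01  1.46 -0.    2.74] gap 28.1 cam [578. -14. 401.]
[326. 383.] [(80.0, [353.5, -91.8, 108.6, 358.6, -90.1, 62.2, 106.9])]
[326. 260.] [(80.0, [444.6, -59.9, 240.9, 470.7, -51.3, 185.9, 236.9])]
[325.  79.] [(80.0, [619.7, 1.6, 110.5, 619.7, 1.7, 109.0, 109.6])]
```

View pics/w5.png

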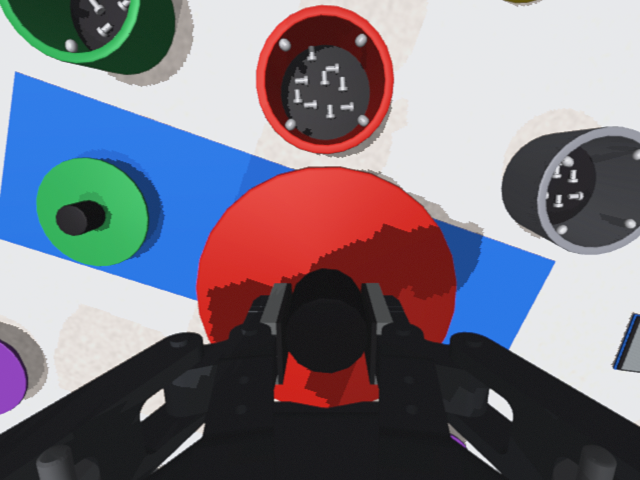

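The rim is at (325,79), centred at (619.7, 1.6) with a 110.5 mm diameter, as it must be. The lid hangs level and centred in the grip, with its front edge at v=167. Moving over the tub and lowering.

>>> drive_tool(
  rows=[2,0.7,0,0,5,1.8,0,0,8,2.8,0,0,10,3.5,-2,0,10.4,3.7,-5,0,10.4,3.7,-8,0,10.4,3.7,-11,0,10.4,3.7,-13,0,10.4,3.7,-14,0,10.4,3.7,-14,0],
)

```text
clock: 9.9
ee_pos: [618.5, 1.0, 87.5]
tool_rot: [0.986, 0.166, -0.002, -0.0]
ft_force: [-0.4, -0.1, -1.0]
finger_gap: 28.4
finger_force: 69.0
```

>>> drive_tool(
  rows=[0,0,-0.5,0,0,0,-1,0,0,0,-1.5,0,0,0,-1.5,0,0,0,-1.5,0],
)

```text
clock: 10.4
ee_pos: [620.5, 2.0, 74.7]
tool_rot: [0.986, 0.166, 0.0, 0.0]
ft_force: [-1.1, -0.1, -0.8]
finger_gap: 28.2
finger_force: 69.0
```

>>> drive_tool(
  rows=[0,0,-0.2,0,0,0,-0.4,0,0,0,-0.6,0,0,0,-0.6,0],
)

```text
clock: 10.8
ee_pos: [620.6, 2.6, 68.7]
tool_rot: [0.986, 0.166, 0.0, -0.001]
ft_force: [0.2, 1.5, 1.1]
finger_gap: 27.9
finger_force: 69.1
```

>>> drive_tool(
  rows=[0,0,-0.1,0,0,0,-0.2,0,0,0,-0.3,0,0,0,-0.3,0],
)

```text
clock: 11.2
ee_pos: [621.0, 2.4, 66.7]
tool_rot: [0.986, 0.166, 0.001, -0.0]
ft_force: [-1.1, 2.0, 4.7]
finger_gap: 28.2
finger_force: 69.5
```

Touching the pins at 66.7, as expected. Pressing.

>>> drive_tool(
  rows=[0,0,-0.1,0,0,0,-0.2,0,0,0,-0.3,0,0,0,-0.3,0],
)

```text
clock: 11.6
ee_pos: [621.5, 1.9, 64.1]
tool_rot: [0.986, 0.166, 0.001, 0.0]
ft_force: [0.8, 1.4, 5.5]
finger_gap: 28.0
finger_force: 69.7
```

>>> drive_tool(
  rows=[0,0,-0.1,0,0,0,-0.2,0,0,0,-0.3,0,0,0,-0.3,0],
)

```text
clock: 12.0
ee_pos: [621.2, 1.8, 60.4]
tool_rot: [0.986, 0.166, 0.001, 0.0]
ft_force: [1.6, 0.7, 5.2]
finger_gap: 28.4
finger_force: 69.8
```

>>> drive_tool(
  rows=[0,0,-0.1,0,0,0,-0.2,0,0,0,-0.2,0,0,0,-0.2,0],
)

```text
clock: 12.4
ee_pos: [621.3, 1.8, 60.3]
tool_rot: [0.986, 0.166, 0.002, 0.0]
ft_force: [-3.7, -0.5, 16.5]
finger_gap: 28.3
finger_force: 70.8
```

Hard stop at 60.3 (seated was predicted at 60). I'll press a little more, relax, release and rise.

>>> drive_tool(
  rows=[0,0,-0.1,0,0,0,-0.1,0,0,0,-0.1,0],
)

```text
clock: 12.7
ee_pos: [621.4, 1.8, 60.3]
tool_rot: [0.986, 0.166, 0.002, 0.001]
ft_force: [-5.4, 1.0, 20.9]
finger_gap: 28.4
finger_force: 71.3
```

>>> drive_tool(
  rows=[0,0,0.15,0,0,0,0.3,0,0,0,0.3,0],
)

```text
clock: 13.0
ee_pos: [621.2, 1.7, 60.4]
tool_rot: [0.986, 0.166, 0.001, 0.0]
ft_force: [0.1, 0.0, 6.9]
finger_gap: 28.1
finger_force: 69.5
```

>>> drive_tool(
  rows=[0,0,0,0,0,0,0,0,0,0,0,0,0,0,0,0,0,0,0,0,0,0,0,0,0,0,0,0,0,0,0,0],
  hand=8.54,
)

```text
clock: 13.8
ee_pos: [620.5, 2.0, 59.6]
tool_rot: [0.986, 0.166, 0.0, 0.0]
ft_force: [0.4, 0.0, 0.5]
finger_gap: 85.4
finger_force: 0.0
```

>>> drive_tool(
  rows=[0,0,1,0,0,0,3,0,0,0,6,0,0,0,9,0,-2,0,12,0,-5,0,14,0,-8,0,14,0,-8,0,14,0],
)

```text
clock: 14.6
ee_pos: [538.2, 2.0, 202.2]
tool_rot: [0.986, 0.166, 0.001, 0.0]
ft_force: [0.2, 0.7, 0.3]
finger_gap: 85.2
finger_force: 0.0
```

```bash
python3 look.py w6 85
python3 - <<'E'
from h import *
im=manip.capture("scene"); cv2.imwrite("pics/s2.png",im)
cv2.imwrite("pics/s2c.png",cv2.resize(im[230:370,290:490],None,fx=4,fy=4))
E
```

```text
14.6 [538.2   2.  202.2] [ 0.    0.15 -0.01  1.41  0.    2.81] gap 85.2 cam [599.  22. 374.]
[362. 119.] [(85.0, [620.2, 1.0, 111.0, 620.2, 0.9, 109.8, 110.1])]
```

View pics/w6.png

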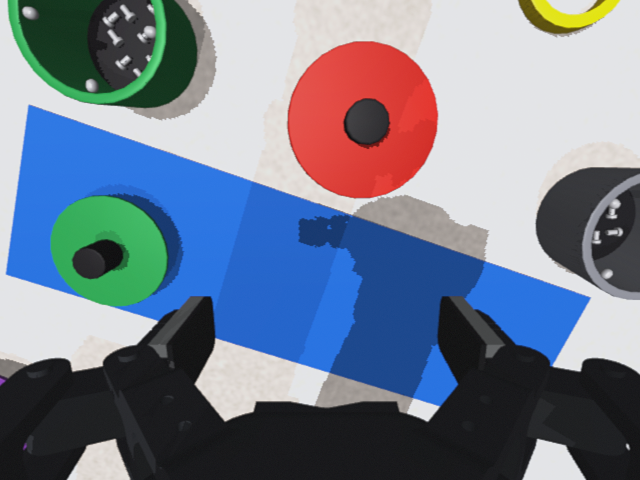

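View pics/s2c.png

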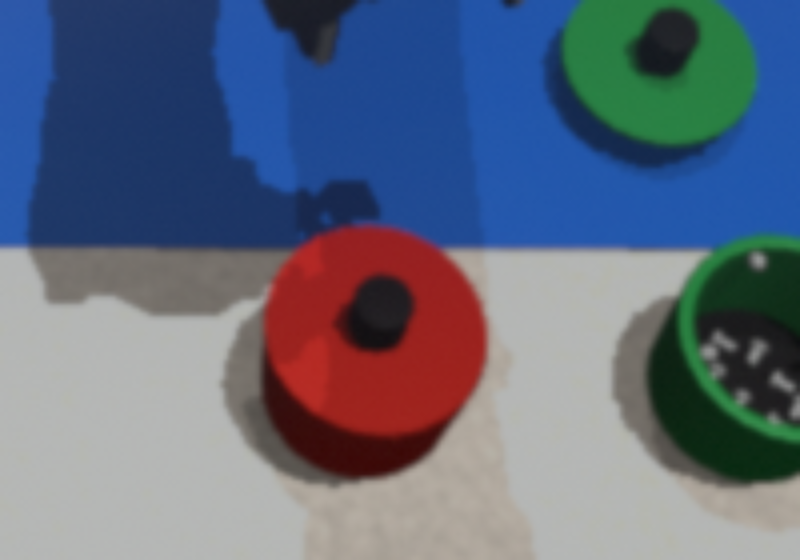

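The lid (362,119) sits centred on the rim. Its disc measures 111 mm at z=85, round, with no gap visible in the scene crop. The green lid and the open green tub haven't been touched. Handing in.

```bash
python3 -c "
from rig import manip
print(manip.hand_in())"
```

```text
the job is handed in; nothing more can be done
None
```

The red lid is on the red tub, pressed down to a firm stop and level on the rim, with the gripper clear and the green lid untouched; I handed it in at about 14.7 s. One risk: while finding the knob's height, the closed fingertips briefly pressed on it with about 48 N, which would break the 40 N limit if fingertips count as the gripper's body.

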